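# Sort the misting-line fittings into their trays

## Task

The misting line over the growing racks has been taken apart: sort its fittings into the trays on the bench, the two brass hose couplings into the black tray, the two blue shut-off valves into the white tray and the orange mist nozzle into the green tray. Set each one down gently (do not drop it) so that it stands upright on the tray's floor, as it stands now. Leave the little clay pot and the roll of tape among them where they are.

Things in the scene. Friction and masses are not known exactly. Their poses are not given: they have to be found in the camera images.
- coupling_plain: Brass hose coupling with a barbed brass spout. Stands upright on the bench, loose, about 90 g. Lower part: a round collar 32 mm in diameter from z = 0 to 30 mm (grip here; its ribs stand 0.6 mm proud). Above it the spout, 18 mm in diameter (barbs 21 mm), rises to 52 mm. Origin: centre of the underside; z up along its axis; yaw means nothing.
- coupling_ring: Brass hose coupling with a black rubber ring. Stands upright on the bench, loose, about 90 g. Lower part: a round collar 32 mm in diameter from z = 0 to 30 mm (grip here; its ribs stand 0.6 mm proud). Above it a short brass neck, 24 mm in diameter, rises to 44 mm, with a black rubber ring (27 mm) round it. Origin: centre of the underside; z up along its axis; yaw means nothing.
- valve_red: Blue plastic shut-off valve, red lever on top, upright, loose, about 60 g. Block 30 x 30 mm, 34 mm high, with a stub 18 mm in diameter (collar 23) on its +x and -x sides at 18 mm height, 52 mm over both. Lever 40 mm along x, 10 mm along y, from 39 to 47 mm height (the top). Grip the flat faces on +y and -y, 30 mm apart. Origin: centre of the underside; z up; x along stubs and lever.
- valve_yellow: Blue plastic shut-off valve, yellow lever on top, upright, loose, about 60 g. Block 30 x 30 mm, 34 mm high, with a stub 18 mm in diameter (collar 23) on its +x and -x sides at 18 mm height, 52 mm over both. Lever 40 mm along x, 10 mm along y, from 39 to 47 mm height (the top). Grip the flat faces on +y and -y, 30 mm apart. Origin: centre of the underside; z up; x along stubs and lever.
- nozzle: Orange plastic mist nozzle. Stands upright on the bench; loose, 40 g. Round, 30 mm in diameter from z = 0 to 30 mm (the place to grip), then a cone narrowing to 14 mm at 46 mm, with a small steel tip up to 49 mm. Origin: centre of the underside; z up along its axis; its yaw means nothing.
- tray_black: Black plastic sorting tray, fixed to the bench: open on top, inside 150 mm (x) by 170 mm (y), walls 4 mm thick and 30 mm high above the bench, flat floor 4 mm thick (its upper side at z = 4 mm); a rim lip adds 4 mm all round outside. Empty at the start. Origin: centre of the underside, on the bench; z up, x the shorter side.
- tray_white: White plastic sorting tray, fixed to the bench: open on top, inside 150 mm (x) by 170 mm (y), walls 4 mm thick and 30 mm high above the bench, flat floor 4 mm thick (its upper side at z = 4 mm); a rim lip adds 4 mm all round outside. Empty at the start. Origin: centre of the underside, on the bench; z up, x the shorter side.
- tray_green: Green plastic sorting tray, fixed to the bench: open on top, inside 150 mm (x) by 170 mm (y), walls 4 mm thick and 30 mm high above the bench, flat floor 4 mm thick (its upper side at z = 4 mm); a rim lip adds 4 mm all round outside. Empty at the start. Origin: centre of the underside, on the bench; z up, x the shorter side.
- clay_pot: Small empty terracotta pot standing loose among the fittings, 59 mm in diameter at its rim, 56 mm high. Not to be moved. Origin: centre of the underside.
- tape_roll: Grey roll of tape lying flat and loose among the fittings, 60 mm in diameter, 19 mm high, with a 40 mm hole. Not to be moved. Origin: centre of the underside.
There are look-alikes about, which are no part of the job. Several things have the shape of the tray_green; the one meant has the colours described above.

How it is judged:
At the end, for the whole second after the job is handed in: Couplings in the black tray, valves in the white, nozzle in the green; each on the floor (underside under 10 mm above the bench), upright within 0.15 rad, its centre within 66 mm (x) and 76 mm (y) of the tray's centre, released and at rest (below 0.02 m/s) (x of coupling_plain in the frame of tray_black between -0.066 and 0.066 m and y of coupling_plain in the frame of tray_black between -0.076 and 0.076 m and z of each of coupling_plain, coupling_ring in the frame of tray_black below 0.01 m and angle between each of coupling_plain, coupling_ring, valve_red, valve_yellow, nozzle's own z axis and vertical below 0.15 rad and linear speed of each of coupling_plain, coupling_ring, valve_red, valve_yellow, nozzle below 0.02 m/s and x of coupling_ring in the frame of tray_black between -0.066 and 0.066 m and y of coupling_ring in the frame of tray_black between -0.076 and 0.076 m and x of valve_red in the frame of tray_white between -0.066 and 0.066 m and y of valve_red in the frame of tray_white between -0.076 and 0.076 m and z of each of valve_red, valve_yellow in the frame of tray_white below 0.01 m and x of valve_yellow in the frame of tray_white between -0.066 and 0.066 m and y of valve_yellow in the frame of tray_white between -0.076 and 0.076 m and x of nozzle in the frame of tray_green between -0.066 and 0.066 m and y of nozzle in the frame of tray_green between -0.076 and 0.076 m and z of nozzle in the frame of tray_green below 0.01 m); the robot touches nothing.
It fails at once if the clay pot is pushed more than 25 mm out of place or tipped over (distance of clay_pot from where it was at the start of the episode above 0.025 m or angle between clay_pot's own z axis and vertical above 0.5 rad).
It fails at once if the tape roll is pushed more than 25 mm out of place or tipped over (distance of tape_roll from where it was at the start of the episode above 0.025 m or angle between tape_roll's own z axis and vertical above 0.5 rad).
It fails at once if a fitting is dropped or thrown: free of the fingers it moves faster than 0.7 m/s (a fall of 25 mm) ((linear speed of coupling_plain above 0.7 m/s and contact force between coupling_plain and the fingers below 0.05 N) or (linear speed of coupling_ring above 0.7 m/s and contact force between coupling_ring and the fingers below 0.05 N) or (linear speed of valve_red above 0.7 m/s and contact force between valve_red and the fingers below 0.05 N) or (linear speed of valve_yellow above 0.7 m/s and contact force between valve_yellow and the fingers below 0.05 N) or (linear speed of nozzle above 0.7 m/s and contact force between nozzle and the fingers below 0.05 N)).
It also fails if it takes over 99 s, if anything falls off the work surface, if the arm or the gripper's body presses on something with over 40 N, if the wrist force passes 120 N, or if a joint passes its speed limit or range.

## Robot

A 6-joint arm with a two-finger parallel gripper is mounted at the origin on the work surface. World frame = base frame: x ahead of the robot, y to its left, z up, the work surface at z = 0. Lengths are in m, angles in rad, forces in N, time in s.
With the tool pointing down it reaches from about 0.2 to 0.875 m from the base axis. Payload 3.4 kg.
Tool frame: the origin (TCP) lies between the finger pads; the fingertips stand 25 mm ahead of it and the grasp point (between the pads) lies 6 mm ahead of it (r.nose_length is the z of the fingertips in the tool frame, in m); z points along the fingers, y is the line along which they close (so a half turn about z gives the same grasp; the last joint's range is limited). The gripper opens to 94 mm and grips with 3 to 60 N. Pads are 16 mm wide; open, the fingers measure 119 mm over their backs; the gripper's body (75 mm by 177 mm) begins 78 mm behind the grasp point.
Start: joints at [1.151, 0.276, 1.505, -0, 1.361, -0.121], TCP at [0.169, 0.55, 0.207] pointing down, gripper open.
Joint ranges: [-2.89, 2.89], [-0.75, 2.08], [0.22, 2.7], [-1.18, 4.32], [0.11, 2.71], [-2.7, 2.7]. Speed limits (rad/s): [2.57, 2.57, 3.14, 3.14, 3.14, 3.14].

## Interface

Orientations are given as a unit quaternion [w, x, y, z].
In Python, from plant import r, gripper_to, inverse_kinematics, vision, models, telemetry gives the robot as it stands. Calls block until the motion is done:
- r.move_to(position, orientation): joint-space move of the TCP to a pose.
- r.move_l(position, rot=None, vel=0.15, guard=None): straight line of the TCP; rot=None keeps the orientation; vel is the mean speed in m/s. With guard (N) it stops when the force on the tool has changed by that much, and returns True; else False.
- r.movej(angles): joint-space move.
- gripper_to(opening, f_grip=None): finger opening in m; f_grip is the grip in N (None keeps the last); returns when the fingers have stopped.
- r.hold(seconds).
- inverse_kinematics(position, orientation): joint angles nearest the present ones, or None.
- vision.snapshot(name): name is "side" or "top" or "wrist"; returns the picture (420x560x3 uint8, red, green, blue); there is no depth.
- vision.get_calibration(name): a dict with "fx", "fy", "cx", "cy" (pixels), "position" and "orientation" of the camera in the world. Camera axes: x right, y down, z forward; pixel columns grow to the right and rows downward; lengths in m; the calibration is good to about 2 mm. A picture is of the moment at which its call begins: read the wrist's pose just before it. get_calibration takes no time and is no camera call; for the wrist camera it gives the pose at the moment of the call.
A pose or a line that the arm cannot do raises r.PlanningError and nothing moves.
- r.sign_off(): hands the job in; it is judged then, once.
Trained networks look in the newest picture that a camera, given by its name, has taken for a name from the list of things; names that differ only in an ending like _2 or _b are one class to them, and where a whole thing is asked for, a point or a joint stands for the part that bears it (a point fixed in the world has none). Each returns a list of dicts, best first, with "score" (0 to 1); they miss things now and then, are a little off and sometimes report something else, mostly with a low value. They report only what shows in the picture. A call takes as long as a camera call. They do not tell look-alikes from the thing itself.
- models.boxes_of(thing, camera): "at" ([x, y, z] in m, in world coordinates, good to about 4 mm: the middle of the surface that is visible of it).
- models.regions_of(thing, camera): "pixels" (420x560 bool, what is visible of it).
- models.mark_of(thing, camera): "at" ([x, y, z] in m, in world coordinates, good to about 4 mm: a listed point, or the origin of a listed thing).
Readings, each from a call of its own:
- telemetry.current_t(): time.
- telemetry.current_joints(): joint angles.
- telemetry.current_dq(): joint speeds.
- telemetry.current_joint_efforts(): joint torques, N m.
- telemetry.current_ee_pos(): TCP position.
- telemetry.current_tool_rot(): TCP orientation.
- telemetry.current_wrist_force(): force on the tool from outside, world axes, zero at the start.
- telemetry.current_torque(): the same for the moment, N m.
- telemetry.current_opening(): finger opening in m.
- telemetry.current_finger_force(): force on a finger pad.
Only numpy, scipy, OpenCV 4.12 (cv2) and the standard library are available. Lean on these libraries where they do the work, as an engineer would, in place of code of your own. Each camera call takes 0.05 s, during which the arm holds its last target. There are 200 camera calls.

## Working session

There is one attempt and no reset: what is moved stays moved. The work goes in short steps, each a Python script; the robot and the scene stay as the last script left them, time stands still between calls to the robot, and variables do not carry over. Pictures are saved under pics/ and viewed, at most 14 in all, crops included, and the job is handed in when it is done.

```bash
mkdir -p pics
python3 - <<'E'
from plant import *
import cv2, numpy as np
for c in ("top","side"):
    im=vision.snapshot(c); cv2.imwrite(f"pics/{c}0.png",im[:,:,::-1])
    k=vision.get_calibration(c); print(c,{a:np.round(b,3).tolist() for a,b in k.items()})
    for t in "coupling_plain coupling_ring valve_red valve_yellow nozzle tray_black tray_white tray_green clay_pot tape_roll".split():
        print(t,[(np.round(d["at"],3).tolist(),round(d["score"],2)) for d in models.mark_of(t,c)])
E
```

```text
top {'fx': 395.577, 'fy': 395.577, 'cx': 280.642, 'cy': 207.069, 'position': [0.255, -0.051, 1.137], 'orientation': [-0.074, 0.712, -0.696, 0.057]}
coupling_plain [([0.475, 0.007, 0.0], 0.47)]
coupling_ring [([0.464, 0.226, 0.0], 0.63)]
valve_red [([0.434, 0.343, 0.0], 0.48)]
valve_yellow [([0.46, -0.236, -0.0], 0.66)]
nozzle [([0.438, 0.108, -0.002], 0.54)]
tray_black [([0.641, -0.252, 0.002], 0.86)]
tray_white [([0.636, 0.231, 0.005], 0.64), ([0.641, -0.251, 0.002], 0.2)]
tray_green [([0.242, -0.422, -0.0], 0.97), ([0.631, -0.007, 0.002], 0.89), ([0.246, 0.317, -0.003], 0.66), ([0.464, 0.228, -0.002], 0.47)]
clay_pot [([0.437, -0.116, -0.002], 0.76)]
tape_roll [([0.437, -0.341, 0.003], 0.68)]
side {'fx': 463.499, 'fy': 463.499, 'cx': 279.384, 'cy': 212.776, 'position': [0.214, 0.953, 0.83], 'orientation': [0.054, -0.1, 0.895, -0.432]}
coupling_plain [([0.47, 0.004, 0.0], 0.69), ([0.466, 0.225, 0.003], 0.38)]
coupling_ring [([0.467, 0.226, 0.0], 0.56), ([0.632, 0.236, -0.005], 0.28)]
valve_red [([0.435, 0.342, 0.002], 0.59)]
valve_yellow [([0.648, -0.247, -0.004], 0.73), ([0.457, -0.233, -0.0], 0.69)]
nozzle [([0.441, 0.11, -0.002], 0.65)]
tray_black [([0.643, -0.244, -0.006], 0.65)]
tray_white [([0.633, 0.234, -0.002], 0.81)]
tray_green [([0.634, -0.005, 0.0], 0.95), ([0.251, 0.314, 0.001], 0.73)]
clay_pot [([0.436, -0.118, -0.003], 0.59)]
tape_roll []
```

View pics/top0.png

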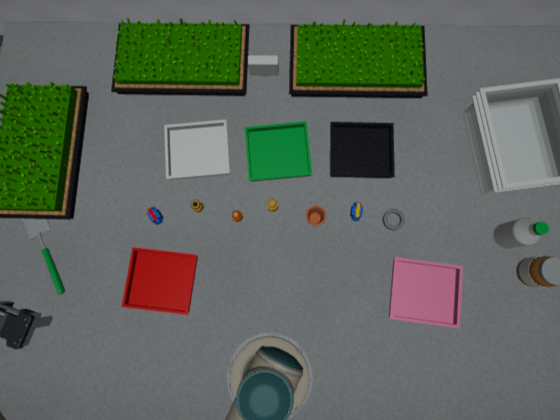

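View pics/side0.png

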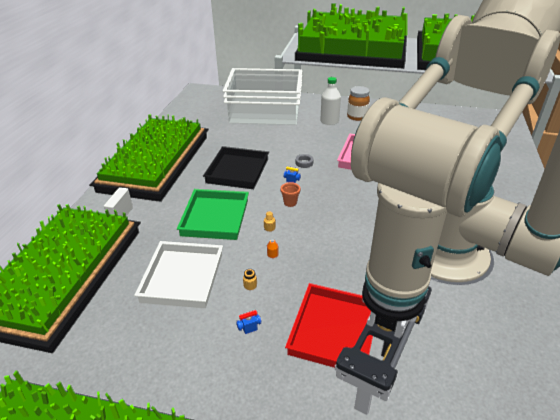

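Top view: white tray (196,149), green tray (278,151), black tray (362,150). The other trays, red (160,280) and pink (427,292), share the shape but not the colour, so green at (278,151) is the one meant. The plain coupling is at (272,205), the ring coupling (197,205), the nozzle (237,216), the red valve (154,215), the yellow valve (357,211), the pot (316,216) and the tape (393,219). I'll confirm these in a crop and measure the yaws.

```bash
cat > h.py <<'E'
from plant import *
import cv2, numpy as np
from scipy.spatial.transform import Rotation as Rn
def quat(a):  # tool down, closing line at world angle a
    y=np.array([np.cos(a),np.sin(a),0]); z=np.array([0,0,-1.]); 
    return Rn.from_matrix(np.c_[np.cross(y,z),y,z]).as_quat(scalar_first=True)
def pix2world(uv,z,k):
    uv=np.atleast_2d(uv).astype(float)
    d=np.c_[(uv[:,0]-k["cx"])/k["fx"],(uv[:,1]-k["cy"])/k["fy"],np.ones(len(uv))]
    d=Rn.from_quat(k["orientation"],scalar_first=True).apply(d); p=np.array(k["position"])
    return p+d*((z-p[2])/d[:,2])[:,None]
def hsv_mask(im,lo,hi):
    return cv2.inRange(cv2.cvtColor(im,cv2.COLOR_RGB2HSV),lo,hi)
def biggest(m):
    n,l,s,c=cv2.connectedComponentsWithStats(m); return l==1+np.argmax(s[1:,4])
def axis(uv,z,k):
    p=pix2world(uv,z,k)[:,:2]; c=p.mean(0); w,v=np.linalg.eigh(np.cov((p-c).T))
    return c,np.arctan2(v[1,1],v[0,1])%np.pi,2*np.sqrt(3*w)
def best_quat(p,a):
    q0=np.array(telemetry.current_joints()); c=[]
    for b in (a,a+np.pi):
        j=inverse_kinematics(p,quat(b))
        if j is not None: c.append((np.abs(np.array(j)-q0).max(),b))
    return quat(min(c)[1])
E
python3 - <<'E'
from h import *
im=vision.snapshot("top"); k=vision.get_calibration("top")
cv2.imwrite("pics/crop.png",cv2.resize(im[115:235,130:410],None,fx=2.8,fy=2.8,interpolation=cv2.INTER_CUBIC)[:,:,::-1])
for n in ("tray_white","tray_green","tray_black"):
    for d in models.regions_of(n,"top")[:3]:
        v,u=np.nonzero(d["pixels"]); p=pix2world(np.c_[u,v],.02,k)[:,:2]
        rc=cv2.minAreaRect((p*1000).astype(np.float32)); print(n,round(d["score"],2),np.round(rc[0]),np.round(rc[1]),round(rc[2],1),im[d["pixels"]].mean(0).round())
for n,(u0,v0),lo,hi in (("red",(154,215),(0,120,60),(8,255,255)),("yel",(357,211),(20,120,60),(35,255,255)),("blue_r",(154,215),(100,120,40),(130,255,255)),("blue_y",(357,211),(100,120,40),(130,255,255))):
    m=hsv_mask(im,lo,hi); w=np.zeros_like(m); w[v0-13:v0+13,u0-13:u0+13]=1
    v,u=np.nonzero(m*w); c,a,L=axis(np.c_[u,v],.045 if n in("red","yel") else .025,k); print(n,c.round(3),np.degrees(a).round(1),L.round(3),len(u))
E
```

```text
tray_white 0.77 [636. 235.] [175. 194.] 6.5 [152. 155. 152.]
tray_white 0.57 [ 457. -237.] [34. 50.] 89.6 [71. 88. 97.]
tray_green 0.89 [ 236. -424.] [191. 169.] 83.7 [164.  98. 124.]
tray_green 0.77 [634.  -7.] [172. 188.] 7.0 [ 15. 122.  54.]
tray_green 0.55 [249. 312.] [191. 167.] 84.6 [149.  24.  22.]
tray_black 0.7 [ 644. -256.] [189. 174.] 89.6 [23. 24. 26.]
red [0.435 0.342] 36.5 [0.004 0.039] 18
yel [ 0.458 -0.237] 172.4 [0.009 0.039] 43
blue_r [0.431 0.337] 34.1 [0.034 0.049] 118
blue_y [ 0.455 -0.234] 175.3 [0.034 0.049] 100
```

View pics/crop.png

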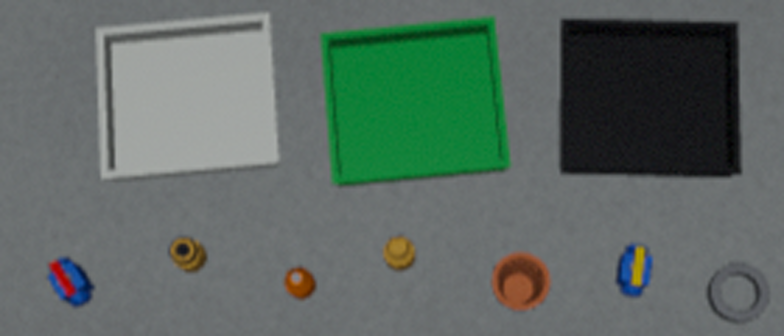

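The crop confirms it: the tray in the middle is green, and the levers are along about 35° (red) and 174° (yellow). Nozzle first.

```bash
cat >> h.py <<'E'
def pick_place(src,ag,dst,ap=0.,up=.16,zg=.029):
    t0=telemetry.current_t()
    gripper_to(.06,15)
    q=best_quat([*src,up],ag); r.move_to([*src,up],q)
    r.move_l([*src,.07],vel=.2)
    if r.move_l([*src,zg],vel=.08,guard=8): print("BUMP",telemetry.current_ee_pos()); return False
    gripper_to(.02,15); r.hold(.2)
    print("grip",round(telemetry.current_opening(),4),round(telemetry.current_finger_force(),1))
    if telemetry.current_opening()<.026: return False
    r.move_l([*src,up],vel=.2)
    q=best_quat([*dst,up],ap); r.move_to([*dst,up],q)
    print("carry",round(telemetry.current_opening(),4))
    r.move_l([*dst,zg+.022],vel=.2)
    hit=r.move_l([*dst,zg+.001],vel=.025,guard=4)
    print("down",hit,np.round(telemetry.current_ee_pos(),4))
    gripper_to(.048); r.move_l([*dst,.09],vel=.12); r.move_l([*dst,up],vel=.25)
    print("t",round(telemetry.current_t()-t0,1),round(telemetry.current_t(),1)); return True
E
python3 - <<'E'
from h import *
r.move_l([.169,.55,.22]) if False else None
pick_place([.4395,.109],0,[.634,-.007])
E
```

```text
grip 0.0283 15.0
carry 0.0285
down True [ 0.6338 -0.007   0.0327]
t 9.3 10.6
```

Run:
```python
from h import *
R=np.radians
im=vision.snapshot("top")
print([(np.round(d["at"],3).tolist(),round(d["score"],2)) for d in models.mark_of("nozzle","top")])
ok=pick_place([.4725,.0055],0,[.643,-.212]) and pick_place([.4655,.226],0,[.643,-.292])
im=vision.snapshot("top"); cv2.imwrite("pics/mid.png",cv2.resize(im[115:235,130:410],None,fx=2.8,fy=2.8,interpolation=cv2.INTER_CUBIC)[:,:,::-1])
```

```text
[]
grip 0.0299 15.0
carry 0.03
down True [ 0.6429 -0.2119  0.0326]
t 8.0 18.7
grip 0.03 15.0
carry 0.03
down True [ 0.6427 -0.2918  0.0325]
t 9.9 28.7
```

View pics/mid.png

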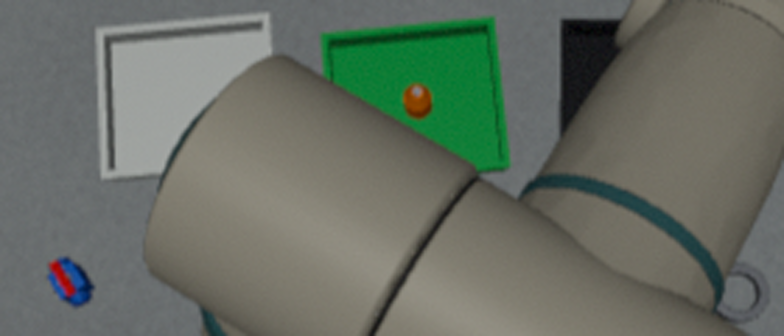

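The nozzle stands upright in the middle of the green tray (417,100), and the red valve has not moved (70,281). The valves are next.

Run:
```python
from h import *
R=np.radians
ok=pick_place([.458,-.235],R(84),[.635,.195],R(0)) and pick_place([.4345,.342],R(125),[.635,.272],R(0))
r.move_to([.169,.55,.207],best_quat([.169,.55,.207],1.2))
for c in ("top","side"):
    im=vision.snapshot(c)
    im=im[115:235,130:410] if c=="top" else im[130:350,120:340]
    cv2.imwrite(f"pics/end_{c}.png",cv2.resize(im,None,fx=2.7,fy=2.7,interpolation=cv2.INTER_CUBIC)[:,:,::-1])
    for t in "coupling_plain coupling_ring valve_red valve_yellow nozzle clay_pot tape_roll".split():
        print(t,[(np.round(d["at"],3).tolist(),round(d["score"],2)) for d in models.mark_of(t,c)[:2]])
print(telemetry.current_t())
```

```text
grip 0.0296 14.9
carry 0.0297
down True [0.6348 0.195  0.0329]
t 9.6 38.3
grip 0.0297 15.0
carry 0.0296
down True [0.6348 0.2719 0.033 ]
t 8.5 46.8
coupling_plain [([0.643, -0.212, 0.004], 0.54)]
coupling_ring [([0.642, -0.291, 0.003], 0.54)]
valve_red [([0.636, 0.267, 0.01], 0.78), ([0.631, -0.009, 0.004], 0.18)]
valve_yellow [([0.639, 0.193, 0.008], 0.64), ([0.645, -0.211, 0.004], 0.18)]
nozzle [([0.638, 0.272, 0.005], 0.68), ([0.633, -0.006, 0.004], 0.42)]
clay_pot [([0.436, -0.117, 0.002], 0.8)]
tape_roll [([0.437, -0.342, 0.002], 0.55)]
coupling_plain [([0.643, -0.21, 0.002], 0.63)]
coupling_ring [([0.647, -0.29, 0.006], 0.51), ([0.645, -0.246, -0.002], 0.19)]
valve_red [([0.632, 0.271, 0.005], 0.53), ([0.633, -0.006, 0.0], 0.39)]
valve_yellow [([0.63, 0.194, 0.004], 0.53)]
nozzle []
clay_pot [([0.438, -0.117, -0.001], 0.84)]
tape_roll [([0.439, -0.339, -0.0], 0.77)]
49.575
```

View pics/end_top.png

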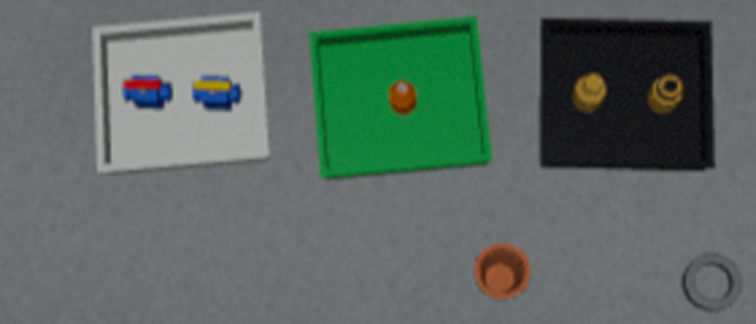

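View pics/end_side.png

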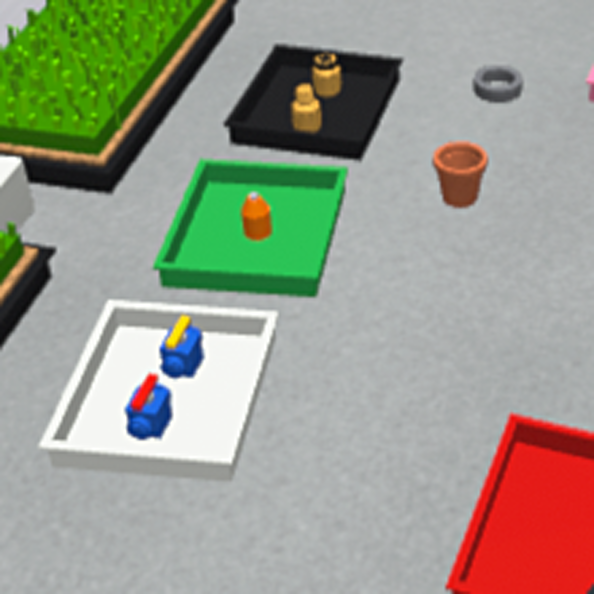

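Both views show every fitting upright and well inside its tray: valves in white (top 147,92 and 216,92), nozzle in green (402,97), couplings in black (590,92 and 665,92). The pot and the tape have not moved.

```bash
python3 -c "
from plant import r
print(r.sign_off())"
```

```text
the job is handed in; nothing more can be done
None
```

The job is handed in: all five fittings were set down gently and stand upright in their trays, and the pot and tape have not moved; the arm finished at about 50 s of the 99 s allowed, and sign-off returned no verdict.

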